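Shim the rocking board platform level

TASK

The repair platform rocks on two of its feet and one corner sits low. Take the orange wedge by its grip block and push it, thin end first, under the foot of the low corner until the bubble of the level on the platform rests between its two black lines, then let go and take the hand away. Push gently so that the platform is never jammed against its stop, keep the hand off the platform, and leave everything else on the bench where it lies.

Things in the scene. Friction and masses are not known exactly. Their poses are not given: they have to be found in the camera images.
- wedge_grip (a point): Centre of the grip block (30 x 30 mm, 36 mm high) of the loose orange wedge, 18 mm above its underside. x axis: from the block to the thin tip (120 mm away), z up. From the tip the wedge's top rises from 3 to 18 mm over 90 mm (1 in 6), then runs flat for 15 mm to the block.
- foot_spot (a point): Point on the bench straight below the round foot (radius 9 mm) of the low corner; it does not move with the plate. x axis: level, outwards through the low corner (the wedge goes in along -x); z up. The foot's underside starts 4.5 to 10.5 mm above the bench and must rise 4.5 mm; its length differs each time and is not known, so the wedge tip goes some 35 to 75 mm past the foot.
- bubble (a joint): Pale 20 mm bubble in the level's green vial, which lies along the line through the low corner. Value in m from the vial's centre: -0.042 at the start (away from the low corner), 0 when level, up to +0.025 when that corner is too high. 1 mm of wedge travel under the foot moves it about 1.5 mm. The black lines are 30 mm apart inside: between them is within 5 mm of 0.
- stage: Platform: grey 170 mm square plate, top 34 mm high, rocking about the line through its side corners. Origin on the bench under its centre, x axis out through the low corner, 120 mm away (foot at 108 mm). Sprung down, 3 to 9 N at the foot; a stop 16 mm of wedge travel past level. Rest posts under it at x 45, y +-55 mm. Circuit board and level on top, at most 30 mm high.
- wedge: The orange wedge, 135 x 30 mm, 120 g: origin at the middle of its underside, x axis to the thin tip, z up.
- packer: Flat steel packer bar 110 x 28 x 12 mm without any taper (not to be used), origin under its centre.
- meter: Grey-green multimeter 85 x 165 x 42 mm, origin under its centre.
- driver: Screwdriver with a blue handle, 170 mm.
- tweezers: Steel tweezers, 120 mm.
- spool: Grey spool, 56 mm across, 34 mm high, origin under its centre.
- jar: Amber jar 56 mm across, 70 mm high, origin under its centre.
- brush: Cleaning brush, 160 mm.
There are look-alikes about, which are no part of the job. There is more than one size of the stage; the job needs the largest.

How it is judged:
By the outcome, as a careful person would: the job done as asked, in the order asked, and still so for the second after the job is handed in, with the robot touching nothing.
It also fails if it takes over 58 s, if anything falls off the work surface, if the arm or the gripper's body presses on something with over 40 N, if the wrist force passes 120 N, or if a joint passes its speed limit or range.

ROBOT

A 6-joint arm with a two-finger parallel gripper is mounted at the origin on the work surface. World frame = base frame: x ahead of the robot, y to its left, z up, the work surface at z = 0. Lengths are in m, angles in degrees, forces in N, time in s.
With the tool pointing down it reaches from about 0.3 to 0.75 m from the base axis. Payload 8.5 kg.
Tool frame: the origin (TCP) lies at the very end of the fingers, on their centre line; the grasp point (between the pads) lies 19 mm behind it (env.grip_depth is the z of the grasp point in the tool frame, in m); z points along the fingers, y is the direction in which the jaws open and shut (so a half turn about z gives the same grasp; the last joint's range is limited). The gripper opens to 85 mm and grips with 20 to 120 N. Pads are 22 mm wide; open, the fingers measure 114 mm over their backs; the gripper's body (76 mm by 85 mm) begins 54 mm behind the grasp point. The pads swing forward as they close: fully open they stand 13 mm farther back than shut.
Start: joints at [61.805, 21.807, 74.336, -0, 83.858, -12.336], TCP at [0.15, 0.529, 0.231] pointing down, gripper open.
Joint ranges: [-178.18, 178.18], [-50.72, 133.34], [12.68, 142.11], [-81.47, 261.47], [9.98, 163.14], [-165.26, 165.26]. Speed limits (degrees/s): [136.94, 136.94, 180, 180, 180, 180].

INTERFACE

Orientations are given as a 3x3 rotation matrix whose columns are the frame's x, y, z axes.
In Python, from rig import env gives the robot as it stands.
- The arm moves only by the tool apply_moves, never from a script. Its argument "plan" is a list of rows, each an object of numbers: "tx", "ty", "tz": the shift along the world's x, y, z in mm; "rx", "ry", "rz": the turn, a rotation vector about the world's x, y, z in rad; "jaw": the opening, from -1 (shut) to 1 (fully open). A call has 1 to 12 rows; each row is the pose to reach, as a shift and turn from the pose measured when the call began; what a row does not reach only later rows make up. A row lasts 1/10 s, in which the tool goes at most 50 mm and 8.59 degrees, less where a joint would pass 70% of its speed; a pose out of reach is approached as far as the arm can. A call with a gripper value outside its range is refused whole. The fingers move at their own pace and stop on an object; "grip_force" is the grip in N (left out, the last holds). Time passes only in rows, so rows that repeat a pose let the fingers close. It gives the time, the measured TCP pose, the force and the opening at its end, in the units of the state.
- env.observe(): the state, without advancing time (a new reading comes with each control period).
- env.get_image(name): name is "side" or "top" or "wrist"; returns a dict with "image" (400x640x3 uint8, red, green, blue), "intrinsics" (3x3 intrinsics, pixels), "world_from_camera" (4x4, takes a point from camera to world coordinates). Camera axes: x right, y up, looking along -z (the intrinsics and any distortion apply to the point x, -y, -z); pixel columns grow to the right and rows downward; lengths in m; the calibration is good to about 2 mm. A picture is of the moment at which its call begins. There is no depth.
- env.close_job(): hands the job in, once; it reports no verdict.
The state is a dict: "time_s": time; "q": joint angles; "qvel": joint speeds; "joint_efforts": joint torques, N m; "position": TCP position; "tool_rot": TCP orientation; "ft_force": force on the tool from outside, world axes, zero at the start; "wrist_torque": the same for the moment, N m; "grip_width": finger opening in m.
Only numpy, scipy, OpenCV 4.12 (cv2) and the standard library are available. Lean on these libraries where they do the work, as an engineer would, in place of code of your own. Each camera call takes 0.05 s, during which the arm holds its last target.

## Working session

There is one attempt and no reset: what is moved stays moved. The work goes in short steps, Python scripts to look and compute and a tool call to move; the robot and the scene stay as the last step left them, time stands still between calls to the robot, and variables do not carry over. Pictures are saved under pics/ and viewed, and the job is handed in when it is done.

Besides the shell and the picture viewer there is one more tool, called after "Emit:" by a JSON object that holds its "method" and its "body". apply_moves: Moves the arm, as the interface text tells. Its arguments: {"type":"object","properties":{"plan":{"type":"array","items":{"type":"object","properties":{"tx":{"type":"number"},"ty":{"type":"number"},"tz":{"type":"number"},"rx":{"type":"number"},"ry":{"type":"number"},"rz":{"type":"number"},"jaw":{"type":"number"}}}},"grip_force":{"type":"number"}},"required":["plan"]}

```bash
mkdir -p pics; ls; cat > h.py <<'E'
import numpy as np, cv2
from rig import env
def grab(n,f):
    d=env.get_image(n); cv2.imwrite('pics/'+f+'.png',cv2.cvtColor(d['image'],cv2.COLOR_RGB2BGR)); np.savez('pics/'+f+'.npz',**{k:d[k] for k in ('image','intrinsics','world_from_camera')}); return d
def load(f): return np.load('pics/'+f+'.npz')
def ray(d,u,v,z):
    K=d['intrinsics'];T=d['world_from_camera'];p=np.linalg.solve(K,[u,v,1.]);r=T[:3,:3]@np.array([p[0],-p[1],-p[2]]);o=T[:3,3]
    return o+r*(z-o[2])/r[2]
def proj(d,P):
    T=d['world_from_camera'];c=T[:3,:3].T@(np.asarray(P)-T[:3,3]);q=d['intrinsics']@np.array([c[0],-c[1],-c[2]]);return q[:2]/q[2]
E
python3 - <<'E'
from h import *
for n in('top','side','wrist'):
    d=grab(n,n+'0'); print(n,d['world_from_camera'].round(3).tolist(),d['intrinsics'].round(1).tolist(),[k for k in d])
o=env.observe();print(o['time_s'],o['tool_rot'],o['grip_width'],o['ft_force'])
E
```

```text
pics
top [[0.016, 0.996, -0.084, 0.472], [-0.999, 0.018, 0.033, 0.0], [0.035, 0.083, 0.996, 1.034], [0.0, 0.0, 0.0, 1.0]] [[376.6, 0.0, 321.4], [0.0, 376.6, 192.9], [0.0, 0.0, 1.0]] ['image', 'intrinsics', 'world_from_camera']
side [[0.683, 0.53, -0.502, 0.037], [-0.73, 0.492, -0.474, -0.518], [-0.004, 0.69, 0.723, 0.804], [0.0, 0.0, 0.0, 1.0]] [[382.2, 0.0, 324.7], [0.0, 382.2, 201.0], [0.0, 0.0, 1.0]] ['image', 'intrinsics', 'world_from_camera']
wrist [[0.273, -0.912, -0.306, 0.072], [0.962, 0.259, 0.088, 0.551], [-0.001, -0.319, 0.948, 0.373], [0.0, 0.0, 0.0, 1.0]] [[336.0, 0.0, 313.8], [0.0, 336.0, 199.0], [0.0, 0.0, 1.0]] ['image', 'intrinsics', 'world_from_camera']
0.15 [[-9.61932108e-01  2.73288080e-01 -4.95762611e-04]
 [ 2.73288445e-01  9.61931654e-01 -9.58461629e-04]
 [ 2.14953610e-04 -1.05746121e-03 -9.99999418e-01]] 0.08540406106545502 [ 0.46721285 -0.13252447  0.40088763]
```

View pics/top0.png

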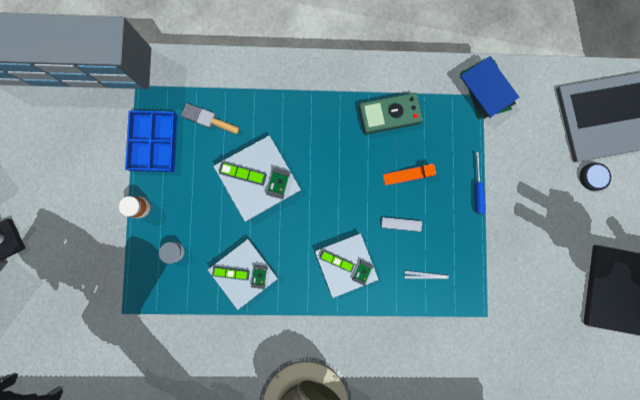

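View pics/side0.png

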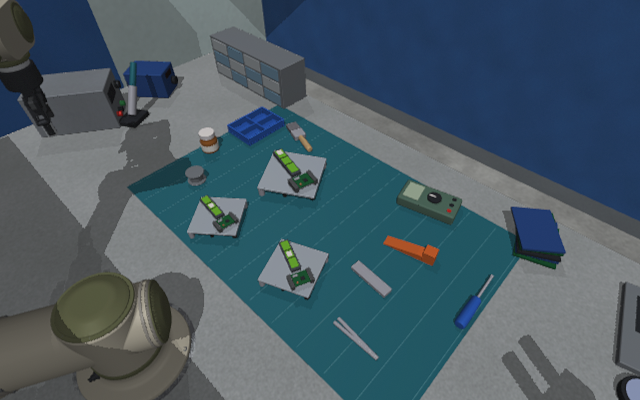

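View pics/wrist0.png

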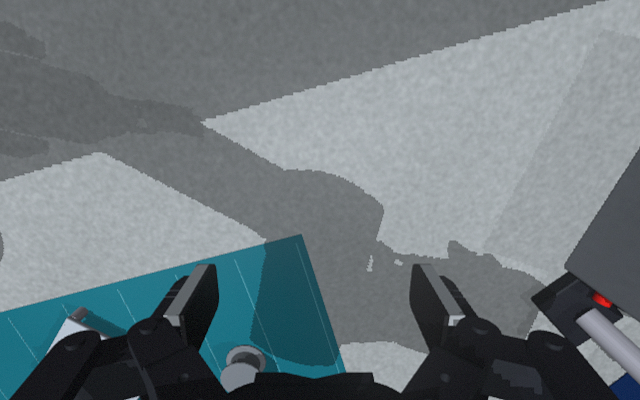

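The largest stage is at top pixel (257,178). Its bubble sits at the left end of the vial, so the low corner is the right one at (300,188). The wedge block is at (429,171) and its tip is at (384,180). Next I measure these.

```bash
python3 - <<'E'
from h import *
d=load('top0');im=d['image'];hsv=cv2.cvtColor(im,cv2.COLOR_RGB2HSV)
# orange
m=cv2.inRange(hsv,(3,170,120),(18,255,255));m[:, :300]=0
ys,xs=np.nonzero(m);print('orange',len(xs),xs.min(),xs.max(),ys.min(),ys.max())
v=cv2.resize(im[90:260,190:460],None,fx=2.9,fy=2.9,interpolation=cv2.INTER_NEAREST);cv2.imwrite('pics/crop1.png',v[...,::-1])
# plate
m2=cv2.inRange(hsv,(0,0,150),(179,60,255)); m2[:, :205]=0;m2[:, 310:]=0;m2[:125]=0;m2[226:]=0
m2=cv2.morphologyEx(m2,cv2.MORPH_OPEN,np.ones((3,3)))
c=max(cv2.findContours(m2,0,2)[0],key=cv2.contourArea);h=cv2.convexHull(c)
r=cv2.minAreaRect(h);print(r);
ap=cv2.approxPolyDP(h,5,True)[:,0];print(ap)
for p in ap: print(ray(d,p[0]+.0,p[1]+.0,.034).round(4))
s=load('side0');im=s['image'];v=cv2.resize(im[130:290,240:460],None,fx=3.5,fy=3.5,interpolation=cv2.INTER_NEAREST);cv2.imwrite('pics/crop2.png',v[...,::-1])
E
```

```text
orange 550 383 435 164 184
((256.70770263671875, 177.73846435546875), (64.00192260742188, 64.24998474121094), 60.2551155090332)
[[269 136]
 [287 166]
 [279 201]
 [244 219]
 [219 174]
 [225 159]]
[0.7072 0.11   0.034 ]
[0.6269 0.06   0.034 ]
[0.5329 0.0789 0.034 ]
[0.4838 0.1695 0.034 ]
[0.6017 0.2392 0.034 ]
[0.6423 0.2249 0.034 ]
```

View pics/crop1.png

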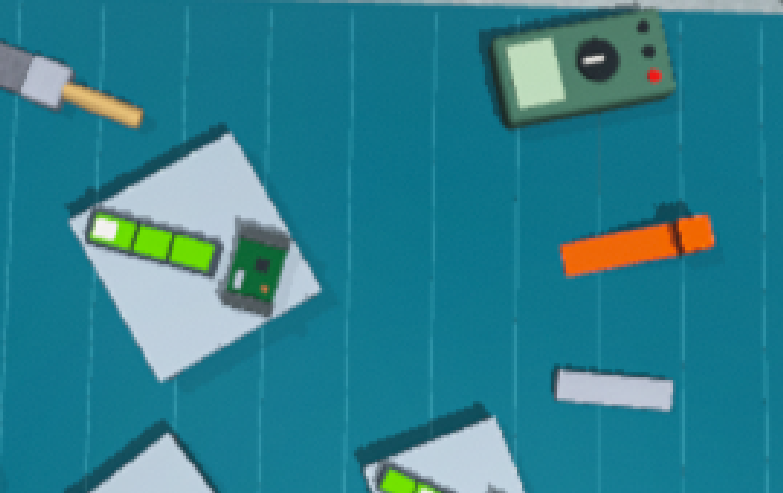

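View pics/crop2.png

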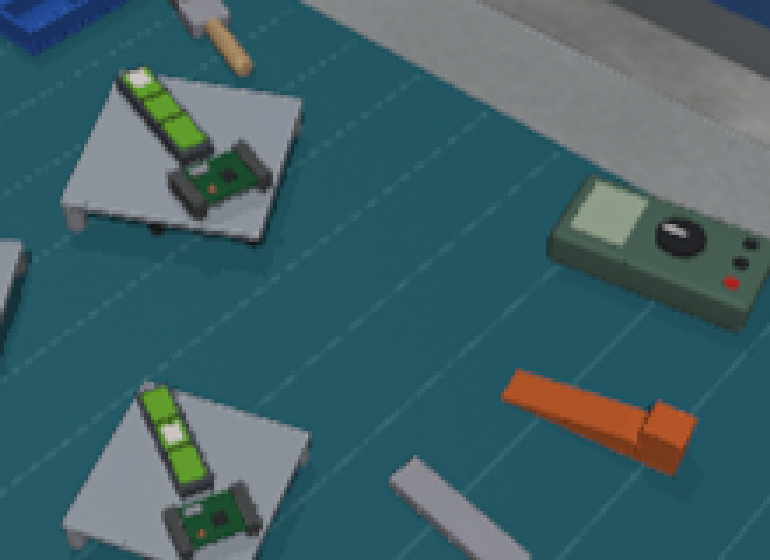

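Crop 1 gives clean plate corners, the wedge tip edge and the block-top corners. Crop 2 shows the near-right corner of the big plate as the low one, since the bubble is at the opposite end.

```bash
python3 - <<'E'
from h import *
t=load('top0');s=load('side0')
f=lambda c:np.array(c)/2.9+[190,90]
g=lambda c:np.array(c)/3.5+[240,130]
print('plate top')
P=np.array([ray(t,*f(c),.034) for c in [(229,131),(322,291),(162,382),(68,219)]])
print(P.round(4)); 
print('side');Q=np.array([ray(s,*g(c),.034) for c in [(302,98),(259,241),(62,206),(118,80)]]);print(Q.round(4))
for X in(P,Q):
    c=(X[0]+X[2])/2; d=X[1]-X[3]; e=X[0]-X[2]
    print('c',c.round(4),'dir',np.degrees(np.arctan2(d[1],d[0])),np.degrees(np.arctan2(e[1],e[0]))-90, np.linalg.norm(d),np.linalg.norm(e))
B=np.array([ray(t,*f(c),.036) for c in [(678,222),(708,215),(714,247),(683,254)]]).mean(0)
T=np.array([ray(t,*f(c),.003) for c in [(560,244),(566,277)]]).mean(0)
B2=np.array([ray(s,*g(c),.036) for c in [(654,402),(697,419),(685,454),(638,434)]]).mean(0)
T2=np.array([ray(s,*g(c),.003) for c in [(517,369),(502,398)]]).mean(0)
for b,tt in((B,T),(B2,T2)): print('block',b.round(4),'tip',tt.round(4),np.degrees(np.arctan2(*(tt-b)[1::-1])),np.linalg.norm((tt-b)[:2]))
V=np.array([ray(t,*f(c),.05) for c in [(88,224),(218,260)]]);dv=V[1]-V[0];print('vial',V.round(4),np.degrees(np.arctan2(dv[1],dv[0])))
E
```

```text
plate top
[[0.7095 0.1102 0.034 ]
 [0.5623 0.0212 0.034 ]
 [0.4767 0.1644 0.034 ]
 [0.6241 0.2547 0.034 ]]
side
[[0.7106 0.1104 0.034 ]
 [0.5574 0.0148 0.034 ]
 [0.4759 0.1614 0.034 ]
 [0.6158 0.2498 0.034 ]]
c [0.5931 0.1373 0.034 ] dir -104.8305101290101 -103.1119115794904 0.2415578303481445 0.23897554698030135
c [0.5932 0.1359 0.034 ] dir -103.9459910774534 -102.26216105989293 0.24214639803951887 0.24018423470818515
block [ 0.6214 -0.3253  0.036 ] tip [ 0.5987 -0.2076  0.003 ] 100.94624752732136 0.11988028891091076
block [ 0.6217 -0.3245  0.036 ] tip [ 0.6    -0.2066  0.003 ] 100.42785498896299 0.119897029141813
vial [[0.6175 0.2326 0.05  ]
 [0.5872 0.1151 0.05  ]] -104.48039353710331
```

Emit:
{"method": "apply_moves", "body": {"plan": [{"tx": 23,"ty": -42,"rz": -0.09,"jaw": 1},{"tx": 46,"ty": -84,"rz": -0.18,"jaw": 1},{"tx": 69,"ty": -126,"rz": -0.27,"jaw": 1},{"tx": 92,"ty": -168,"rz": -0.36,"jaw": 1},{"tx": 115,"ty": -210,"rz": -0.45,"jaw": 1},{"tx": 138,"ty": -252,"rz": -0.54,"jaw": 1},{"tx": 161,"ty": -294,"rz": -0.63,"jaw": 1},{"tx": 184,"ty": -336,"rz": -0.72,"jaw": 1},{"tx": 207,"ty": -378,"rz": -0.81,"jaw": 1},{"tx": 230,"ty": -420,"rz": -0.9,"jaw": 1},{"tx": 253,"ty": -462,"rz": -0.99,"jaw": 1},{"tx": 276,"ty": -504,"rz": -1.08,"jaw": 1}]}}

```text
validation failed for argument at $.pl...
```

Emit:
{"method": "apply_moves", "body": {"plan": [{"tx": 23,"ty": -42,"tz": 0,"rx": 0,"ry": 0,"rz": -0.09,"jaw": 1},{"tx": 46,"ty": -84,"tz": 0,"rx": 0,"ry": 0,"rz": -0.18,"jaw": 1}]}}

```text
time_s: 0.35
position: [0.1961, 0.444, 0.2302]
tool_rot: [[-0.897, 0.442, -0.001], [0.442, 0.897, -0.002], [0.0, -0.002, -1.0]]
ft_force: [0.6, -0.2, 0.3]
grip_width: 0.0854
```

Emit:
{"method": "apply_moves", "body": {"plan": [{"tx": 23,"ty": -42,"tz": 0,"rx": 0,"ry": 0,"rz": -0.08,"jaw": 1},{"tx": 46,"ty": -84,"tz": 0,"rx": 0,"ry": 0,"rz": -0.16,"jaw": 1},{"tx": 69,"ty": -126,"tz": 0,"rx": 0,"ry": 0,"rz": -0.24,"jaw": 1},{"tx": 92,"ty": -168,"tz": 0,"rx": 0,"ry": 0,"rz": -0.32,"jaw": 1},{"tx": 115,"ty": -210,"tz": 0,"rx": 0,"ry": 0,"rz": -0.4,"jaw": 1},{"tx": 138,"ty": -252,"tz": 0,"rx": 0,"ry": 0,"rz": -0.48,"jaw": 1},{"tx": 161,"ty": -294,"tz": 0,"rx": 0,"ry": 0,"rz": -0.56,"jaw": 1},{"tx": 184,"ty": -336,"tz": 0,"rx": 0,"ry": 0,"rz": -0.64,"jaw": 1},{"tx": 207,"ty": -378,"tz": 0,"rx": 0,"ry": 0,"rz": -0.72,"jaw": 1},{"tx": 230,"ty": -420,"tz": 0,"rx": 0,"ry": 0,"rz": -0.8,"jaw": 1},{"tx": 253,"ty": -462,"tz": 0,"rx": 0,"ry": 0,"rz": -0.88,"jaw": 1},{"tx": 276,"ty": -504,"tz": 0,"rx": 0,"ry": 0,"rz": -0.92,"jaw": 1}]}}

```text
time_s: 1.55
position: [0.4726, -0.062, 0.2301]
tool_rot: [[-0.188, 0.982, -0.002], [0.982, 0.188, 0.0], [0.0, -0.002, -1.0]]
ft_force: [0.7, -0.2, 0.3]
grip_width: 0.0852
```

Emit:
{"method": "apply_moves", "body": {"plan": [{"tx": 24,"ty": -42,"tz": 0,"rx": 0,"ry": 0,"rz": 0,"jaw": 1},{"tx": 48,"ty": -84,"tz": -10,"rx": 0,"ry": 0,"rz": 0,"jaw": 1},{"tx": 72,"ty": -126,"tz": -30,"rx": 0,"ry": 0,"rz": 0,"jaw": 1},{"tx": 96,"ty": -168,"tz": -50,"rx": 0,"ry": 0,"rz": 0,"jaw": 1},{"tx": 120,"ty": -210,"tz": -70,"rx": 0,"ry": 0,"rz": 0,"jaw": 1},{"tx": 140,"ty": -245,"tz": -90,"rx": 0,"ry": 0,"rz": 0,"jaw": 1},{"tx": 149,"ty": -263,"tz": -110,"rx": 0,"ry": 0,"rz": 0,"jaw": 1},{"tx": 149,"ty": -263,"tz": -130,"rx": 0,"ry": 0,"rz": 0,"jaw": 1},{"tx": 149,"ty": -263,"tz": -130,"rx": 0,"ry": 0,"rz": 0,"jaw": 1}]}}

```text
time_s: 2.45
position: [0.6203, -0.3247, 0.0961]
tool_rot: [[-0.188, 0.982, -0.008], [0.982, 0.188, 0.004], [0.006, -0.007, -1.0]]
ft_force: [0.3, 0.7, -0.6]
grip_width: 0.0855
```

```bash
python3 - <<'E'
from h import *
d=grab('wrist','w1');grab('side','s1')
o=env.observe();print(o['position'])
for P in [(.6215,-.325,.036),(.599,-.207,.003)]: print(proj(d,P))
E
```

```text
[ 0.62162287 -0.32473108  0.10042005]
[314.39127322 220.10028795]
[314.78053038  23.81803479]
```

View pics/w1.png

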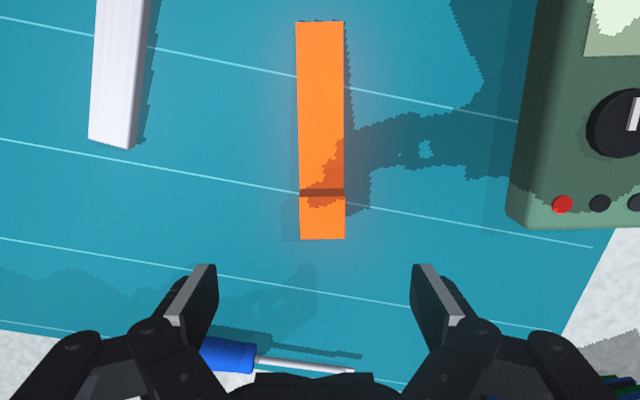

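View pics/s1.png

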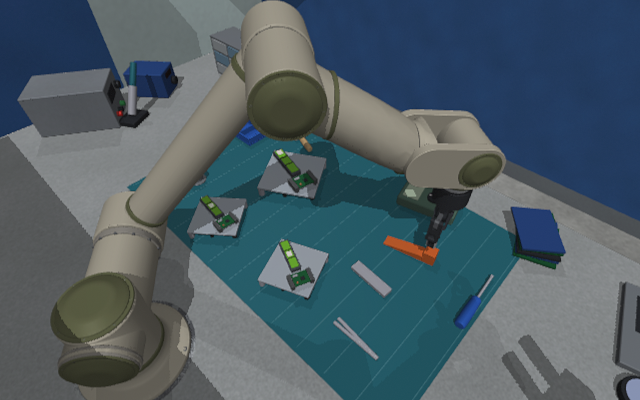

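Wrist view: the block top is centred at (322,217), against (314,220) predicted from the top camera. That is about 5 mm to the right, so I split the difference and descend.

Emit:
{"method": "apply_moves", "body": {"grip_force": 40, "plan": [{"tx": 1,"ty": 1,"tz": -25,"rx": 0,"ry": 0,"rz": 0,"jaw": 1},{"tx": 3,"ty": 2,"tz": -50,"rx": 0,"ry": 0,"rz": 0,"jaw": 1},{"tx": 3,"ty": 2,"tz": -70,"rx": 0,"ry": 0,"rz": 0,"jaw": 1},{"tx": 3,"ty": 2,"tz": -85,"rx": 0,"ry": 0,"rz": 0,"jaw": 1},{"tx": 3,"ty": 2,"tz": -93,"rx": 0,"ry": 0,"rz": 0,"jaw": 0.6},{"tx": 3,"ty": 2,"tz": -93,"rx": 0,"ry": 0,"rz": 0,"jaw": 0.3},{"tx": 3,"ty": 2,"tz": -93,"rx": 0,"ry": 0,"rz": 0,"jaw": 0.0},{"tx": 3,"ty": 2,"tz": -93,"rx": 0,"ry": 0,"rz": 0,"jaw": -0.2},{"tx": 3,"ty": 2,"tz": -93,"rx": 0,"ry": 0,"rz": 0,"jaw": -0.5},{"tx": 3,"ty": 2,"tz": -93,"rx": 0,"ry": 0,"rz": 0,"jaw": -1},{"tx": 3,"ty": 2,"tz": -93,"rx": 0,"ry": 0,"rz": 0,"jaw": -1},{"tx": 3,"ty": 2,"tz": -93,"rx": 0,"ry": 0,"rz": 0,"jaw": -1}]}}

```text
time_s: 3.75
position: [0.6251, -0.3232, 0.0087]
tool_rot: [[-0.189, 0.982, -0.001], [0.982, 0.189, -0.001], [-0.001, -0.001, -1.0]]
ft_force: [-0.5, 0.5, 5.7]
grip_width: 0.0298
```

```bash
python3 - <<'E'
from h import *
d=grab('wrist','w2')
o=env.observe();print(o['position'],o['grip_width'],o['ft_force'])
E
```

```text
[ 0.62509859 -0.32315055  0.00874148] 0.02938290266415121 [0.01207163 0.902526   6.41155566]
```

View pics/w2.png

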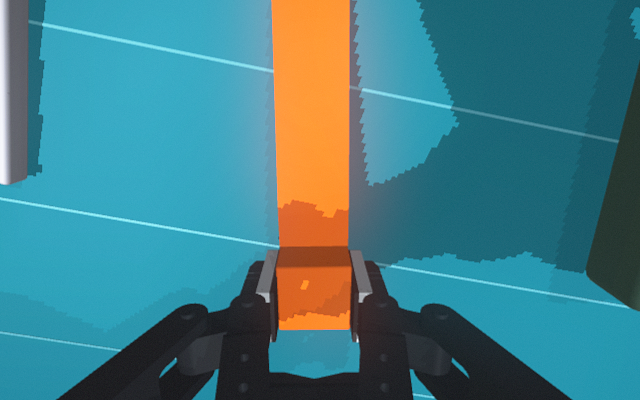

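Gripped at width 29.4 mm, with the block centred at about (313,300) in the jaws. Next I lift it, turn it to 76° yaw and carry it in front of the low corner.

Emit:
{"method": "apply_moves", "body": {"plan": [{"tx": 0,"ty": 0,"tz": 20,"rx": 0,"ry": 0,"rz": 0,"jaw": -1},{"tx": 0,"ty": 0,"tz": 40,"rx": 0,"ry": 0,"rz": 0,"jaw": -1},{"tx": -14,"ty": 30,"tz": 40,"rx": 0,"ry": 0,"rz": -0.06,"jaw": -1},{"tx": -28,"ty": 60,"tz": 40,"rx": 0,"ry": 0,"rz": -0.13,"jaw": -1},{"tx": -41,"ty": 90,"tz": 40,"rx": 0,"ry": 0,"rz": -0.2,"jaw": -1},{"tx": -54,"ty": 120,"tz": 40,"rx": 0,"ry": 0,"rz": -0.27,"jaw": -1},{"tx": -68,"ty": 150,"tz": 40,"rx": 0,"ry": 0,"rz": -0.34,"jaw": -1},{"tx": -81,"ty": 180,"tz": 40,"rx": 0,"ry": 0,"rz": -0.4,"jaw": -1},{"tx": -90,"ty": 200,"tz": 40,"rx": 0,"ry": 0,"rz": -0.435,"jaw": -1},{"tx": -94,"ty": 208,"tz": 30,"rx": 0,"ry": 0,"rz": -0.435,"jaw": -1},{"tx": -94,"ty": 208,"tz": 15,"rx": 0,"ry": 0,"rz": -0.435,"jaw": -1},{"tx": -94,"ty": 208,"tz": 6,"rx": 0,"ry": 0,"rz": -0.435,"jaw": -1}]}}

```text
time_s: 5.0
position: [0.5308, -0.1148, 0.0141]
tool_rot: [[0.242, 0.97, -0.002], [0.97, -0.242, -0.0], [-0.001, -0.002, -1.0]]
ft_force: [0.9, -0.1, -1.5]
grip_width: 0.0295
```

```bash
python3 - <<'E'
from h import *
d=grab('wrist','w3');grab('top','t3');grab('side','s3')
o=env.observe();print(o['position'],o['grip_width'],o['ft_force'],np.round(o['tool_rot'],3).tolist())
print(proj(d,(.567,.032,0)),proj(d,(.564,.0205,.026)))
E
```

```text
[ 0.53104181 -0.11531319  0.01448317] 0.029377615767277536 [-0.31865348  0.13680953 -0.7787153 ] [[0.243, 0.97, -0.002], [0.97, -0.243, -0.0], [-0.001, -0.002, -1.0]]
[ 309.78374584 -106.99054362] [ 308.50811733 -105.19250202]
```

View pics/w3.png

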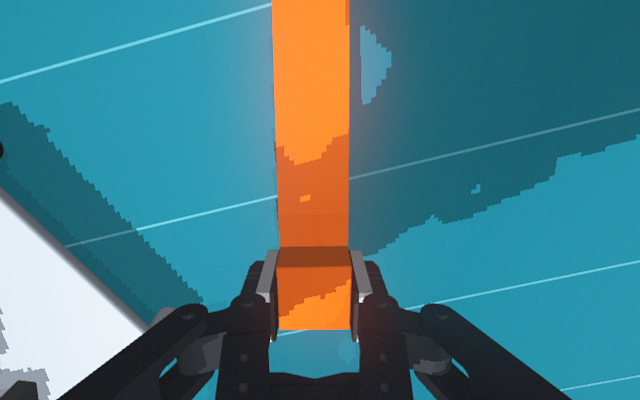

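View pics/t3.png

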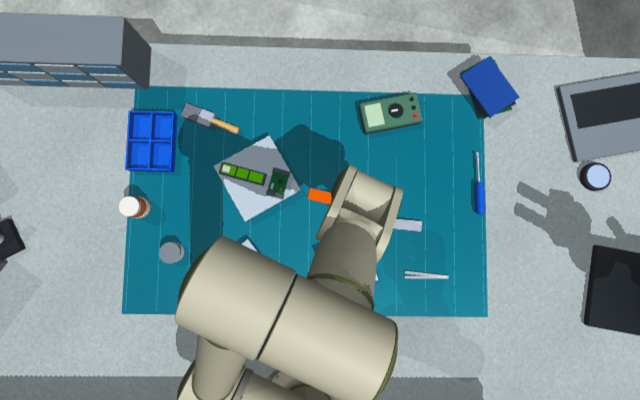

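View pics/s3.png

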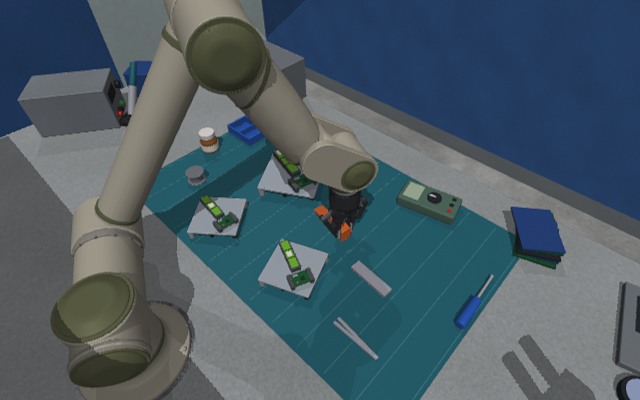

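```bash
python3 - <<'E'
from h import *
t=load('t3');t0=load('top0')
v=cv2.resize(t['image'][120:240,200:360],None,fx=5,fy=5,interpolation=cv2.INTER_CUBIC);cv2.imwrite('pics/crop3.png',v[...,::-1])
v=cv2.resize(t0['image'][220:310,300:400],None,fx=6,fy=6,interpolation=cv2.INTER_CUBIC);cv2.imwrite('pics/crop4.png',v[...,::-1])
E
```

```text
(no output)
```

View pics/crop3.png

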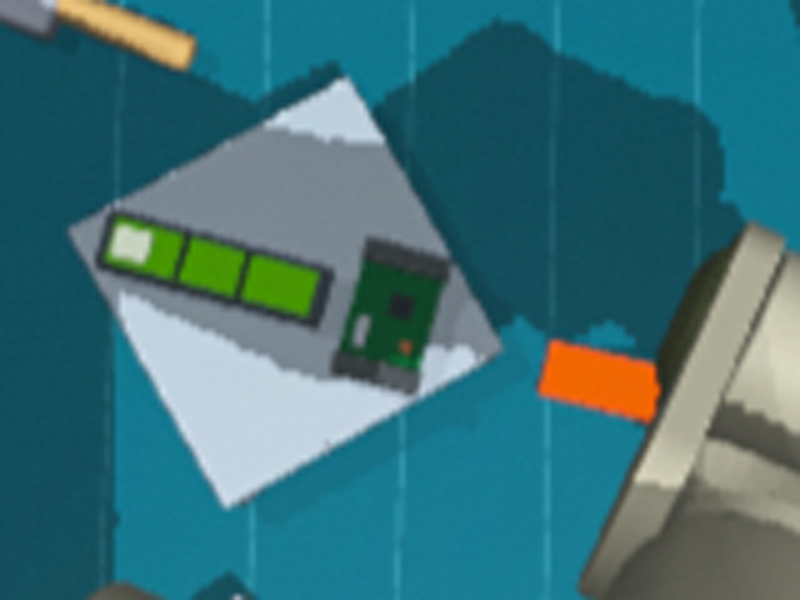

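View pics/crop4.png

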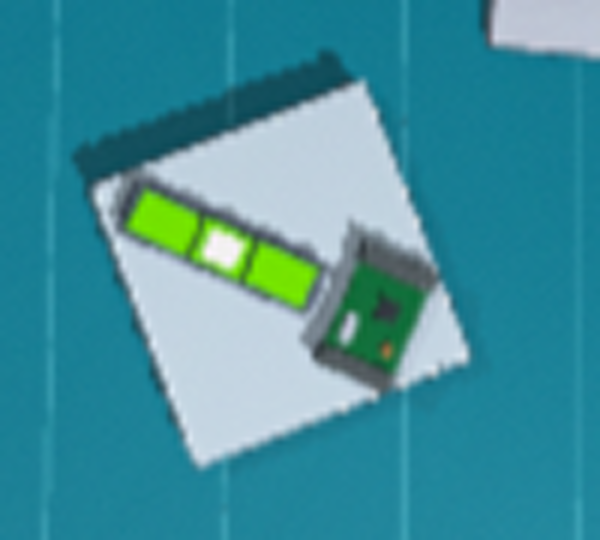

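```bash
python3 - <<'E'
from h import *
t=load('t3');f=lambda c:np.array(c)/5+[200,120]-0.4
P=[ray(t,*f(c),.034)[:2] for c in [(347,76),(502,348),(228,508),(68,230)]]
C=(P[0]+P[2])/2; print(np.round(P,4),C)
a=np.radians(-104);u=np.array([np.cos(a),np.sin(a)]);n=np.array([-u[1],u[0]])
T=ray(t,*f((545.5,366.5)),.009)[:2];E=[ray(t,*f(c),.012)[:2] for c in [(552,339),(539,394)]]
print('tip stage xy',(T-C)@u,(T-C)@n, 'corner',(P[1]-C)@u,(P[1]-C)@n)
# wedge edges
L=[ray(t,*f(c),z)[:2] for c,z in [((552,339),.009),((660,362),.012),((539,394),.009),((640,417),.012)]]
for i in(0,2): d=L[i+1]-L[i];print(np.degrees(np.arctan2(d[1],d[0])))
o=env.observe()['position'][:2];print('tcp stage',(o-C)@u,(o-C)@n)
t0=load('top0')
for c in [(365,82),(470,357),(93,185)]:
    w=ray(t0,*(np.array(c)/6+[300,220]-.4),.034)[:2];print('neighbour',w,(w-C)@u,(w-C)@n)
pk=[ray(t0,*(np.array(c)/2.9+[190,90]),.012)[:2] for c in [(556,368),(673,381),(672,410),(556,398)]]
for w in pk: print('packer',(w-C)@u,(w-C)@n)
E
```

```text
[[0.7105 0.1101]
 [0.5653 0.024 ]
 [0.4781 0.1662]
 [0.6239 0.2553]] [0.59430536 0.13816433]
tip stage xy 0.1421938209921165 -0.0020185349028644687 corner 0.11778793859893688 -0.0005171141183983488
-101.27659359442664
-102.04009395820194
tcp stage 0.26125299511239475 -6.258659561132927e-05
neighbour [ 0.45101315 -0.13833485] 0.3029514964330543 -0.07214461593005286
neighbour [ 0.33187255 -0.18534051] 0.3773836095661869 -0.17637453204518258
neighbour [ 0.40434795 -0.01892746] 0.19838034463870102 -0.14631092170271282
packer 0.3513093050200559 -0.013965415678130968
packer 0.4614549130769893 0.00275097932538109
packer 0.4669294846601948 -0.023920046107703066
packer 0.35815640396178494 -0.041189011100837135
```

On axis within about 2 mm: the tip is 34 mm outside the foot and the heading is right. I lower it to the bench and advance to just short of the foot.

Emit:
{"method": "apply_moves", "body": {"plan": [{"tx": 0,"ty": 0,"tz": -4,"rx": 0,"ry": 0,"rz": 0,"jaw": -1},{"tx": 0,"ty": 0,"tz": -6,"rx": 0,"ry": 0,"rz": 0,"jaw": -1},{"tx": 1.2,"ty": 4.9,"tz": -6,"rx": 0,"ry": 0,"rz": 0,"jaw": -1},{"tx": 2.4,"ty": 9.7,"tz": -6,"rx": 0,"ry": 0,"rz": 0,"jaw": -1},{"tx": 3.6,"ty": 14.6,"tz": -6,"rx": 0,"ry": 0,"rz": 0,"jaw": -1},{"tx": 4.8,"ty": 19.4,"tz": -6,"rx": 0,"ry": 0,"rz": 0,"jaw": -1},{"tx": 6,"ty": 24,"tz": -6,"rx": 0,"ry": 0,"rz": 0,"jaw": -1},{"tx": 7,"ty": 28,"tz": -6,"rx": 0,"ry": 0,"rz": 0,"jaw": -1},{"tx": 8,"ty": 32,"tz": -6,"rx": 0,"ry": 0,"rz": 0,"jaw": -1},{"tx": 9,"ty": 36,"tz": -6,"rx": 0,"ry": 0,"rz": 0,"jaw": -1},{"tx": 9,"ty": 36,"tz": -6,"rx": 0,"ry": 0,"rz": 0,"jaw": -1}]}}

```text
time_s: 6.25
position: [0.5404, -0.0787, 0.0087]
tool_rot: [[0.243, 0.97, -0.001], [0.97, -0.243, 0.0], [-0.0, -0.001, -1.0]]
ft_force: [1.1, 1.7, 5.4]
grip_width: 0.0294
```

```bash
cat >> h.py <<'E'
C=np.array([.5943,.1382]);_a=np.radians(-104);u=np.array([np.cos(_a),np.sin(_a)]);n=np.array([-u[1],u[0]])
def status(tag):
    t=grab('top','t'+tag);o=env.observe();x=o['position'][:2]
    im=t['image'][120:240,200:320];v=cv2.resize(im,None,fx=5,fy=5,interpolation=cv2.INTER_CUBIC);cv2.imwrite('pics/c'+tag+'.png',v[...,::-1])
    h=cv2.cvtColor(v,cv2.COLOR_RGB2HSV);m=cv2.inRange(h,(25,0,0),(65,255,255))
    g=cv2.inRange(h,(40,150,80),(60,255,255))
    # vial: region of green + bubble
    ys,xs=np.nonzero(g);P=np.c_[xs,ys].astype(np.float32)
    keep=(xs<330)&(ys>190)&(ys<340);P=P[keep]
    (c,s,a)=cv2.minAreaRect(P)
    box=cv2.boxPoints((c,s,a));mk=np.zeros(g.shape,np.uint8);cv2.fillConvexPoly(mk,box.astype(int),255)
    b=cv2.inRange(h,(0,0,140),(179,110,255))&mk
    b=cv2.morphologyEx(b,cv2.MORPH_OPEN,np.ones((7,7)));N,_,st,ce=cv2.connectedComponentsWithStats(b)
    print('t',o['time_s'],'pos',o['position'].round(4),'F',o['ft_force'].round(1),'grip',round(o['grip_width'],4),'tcp stage',((x-C)@u).round(4),((x-C)@n).round(4),'p',(.108+.120-(x-C)@u).round(4))
    print('vial c',c,s,a)
    for i in range(1,N):
        if st[i,4]>150: print('bubble',ce[i].round(1),st[i])
E
python3 - <<'E'
from h import *
status('4')
E
```

```text
t 6.3 pos [ 0.5404 -0.0787  0.0087] F [0.5 1.3 4.6] grip 0.0293 tcp stage 0.2235 0.0002 p 0.0045
vial c (211.65000915527344, 266.45001220703125) (211.8094940185547, 48.58900833129883) 15.255118370056152
bubble [130.7 243.8] [ 110  225   42   39 1272]
```

View pics/c4.png

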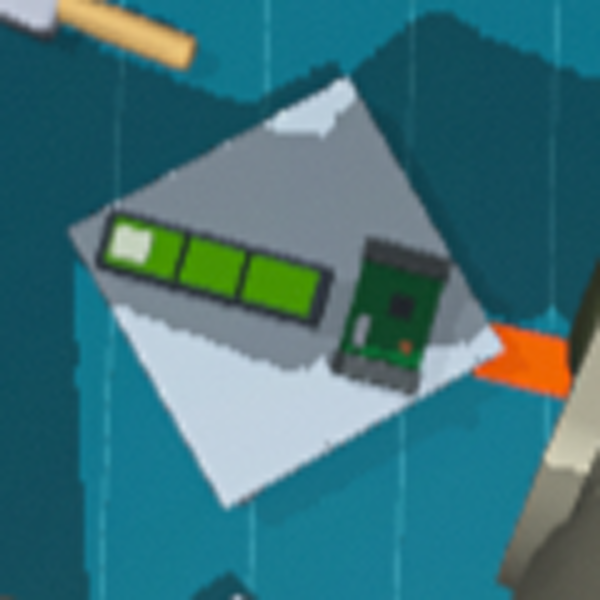

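The bubble is at (131,244) and the vial centre at (212,266), so about 2 crop px per mm. Bubble unmoved, p ≈ 4.5 mm. I advance 20 mm slowly.

Emit:
{"method": "apply_moves", "body": {"plan": [{"tx": 0.5,"ty": 2,"tz": 0,"rx": 0,"ry": 0,"rz": 0,"jaw": -1},{"tx": 1,"ty": 4,"tz": 0,"rx": 0,"ry": 0,"rz": 0,"jaw": -1},{"tx": 1.5,"ty": 6,"tz": 0,"rx": 0,"ry": 0,"rz": 0,"jaw": -1},{"tx": 2,"ty": 8,"tz": 0,"rx": 0,"ry": 0,"rz": 0,"jaw": -1},{"tx": 2.5,"ty": 10,"tz": 0,"rx": 0,"ry": 0,"rz": 0,"jaw": -1},{"tx": 3,"ty": 12,"tz": 0,"rx": 0,"ry": 0,"rz": 0,"jaw": -1},{"tx": 3.5,"ty": 14,"tz": 0,"rx": 0,"ry": 0,"rz": 0,"jaw": -1},{"tx": 4,"ty": 16,"tz": 0,"rx": 0,"ry": 0,"rz": 0,"jaw": -1},{"tx": 4.5,"ty": 18,"tz": 0,"rx": 0,"ry": 0,"rz": 0,"jaw": -1},{"tx": 5,"ty": 20,"tz": 0,"rx": 0,"ry": 0,"rz": 0,"jaw": -1},{"tx": 5,"ty": 20,"tz": 0,"rx": 0,"ry": 0,"rz": 0,"jaw": -1}]}}

```text
time_s: 7.4
position: [0.5455, -0.0583, 0.0087]
tool_rot: [[0.243, 0.97, -0.001], [0.97, -0.243, 0.001], [0.001, -0.001, -1.0]]
ft_force: [0.3, 0.1, 4.4]
grip_width: 0.0295
```

```bash
python3 - <<'E'
from h import *
status('5')
E
```

```text
t 7.45 pos [ 0.5455 -0.0583  0.0087] F [-0.2  0.4  4.4] grip 0.0295 tcp stage 0.2025 0.0002 p 0.0255
vial c (211.5230712890625, 266.4154052734375) (211.54635620117188, 48.58900833129883) 15.255120277404785
bubble [130.7 243.8] [ 110  225   42   39 1273]
```

View pics/c5.png

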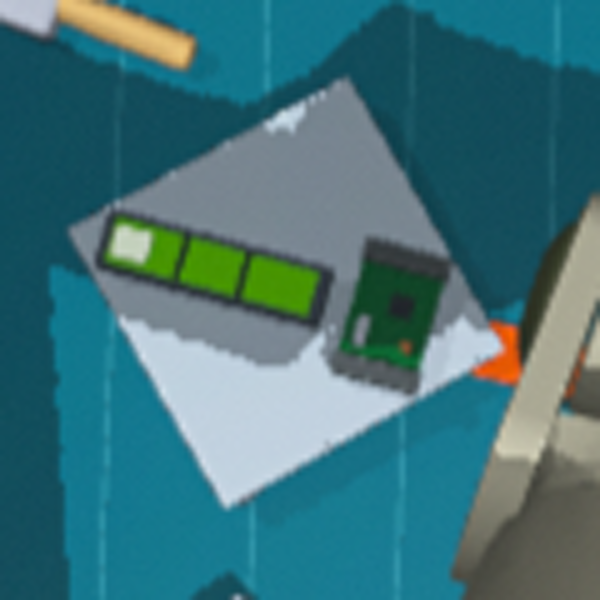

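The bubble is still at (131,244), so no contact yet. Another 15 mm is safe.

Emit:
{"method": "apply_moves", "body": {"plan": [{"tx": 0.5,"ty": 2,"tz": 0,"rx": 0,"ry": 0,"rz": 0,"jaw": -1},{"tx": 1,"ty": 4,"tz": 0,"rx": 0,"ry": 0,"rz": 0,"jaw": -1},{"tx": 1.5,"ty": 6,"tz": 0,"rx": 0,"ry": 0,"rz": 0,"jaw": -1},{"tx": 2,"ty": 8,"tz": 0,"rx": 0,"ry": 0,"rz": 0,"jaw": -1},{"tx": 2.5,"ty": 10,"tz": 0,"rx": 0,"ry": 0,"rz": 0,"jaw": -1},{"tx": 3,"ty": 12,"tz": 0,"rx": 0,"ry": 0,"rz": 0,"jaw": -1},{"tx": 3.5,"ty": 14,"tz": 0,"rx": 0,"ry": 0,"rz": 0,"jaw": -1},{"tx": 3.5,"ty": 14,"tz": 0,"rx": 0,"ry": 0,"rz": 0,"jaw": -1}]}}

```text
time_s: 8.25
position: [0.5491, -0.0439, 0.0087]
tool_rot: [[0.243, 0.97, -0.001], [0.97, -0.243, 0.001], [0.001, -0.001, -1.0]]
ft_force: [1.3, 0.6, 4.4]
grip_width: 0.0294
```

```bash
python3 - <<'E'
from h import *
status('6')
E
```

```text
t 8.3 pos [ 0.5491 -0.0439  0.0087] F [0.6 0.2 4.1] grip 0.0296 tcp stage 0.1876 0.0002 p 0.0404
vial c (211.65000915527344, 266.45001220703125) (211.8094940185547, 48.58900833129883) 15.255118370056152
bubble [130.7 243.8] [ 110  225   42   39 1272]
```

View pics/c6.png

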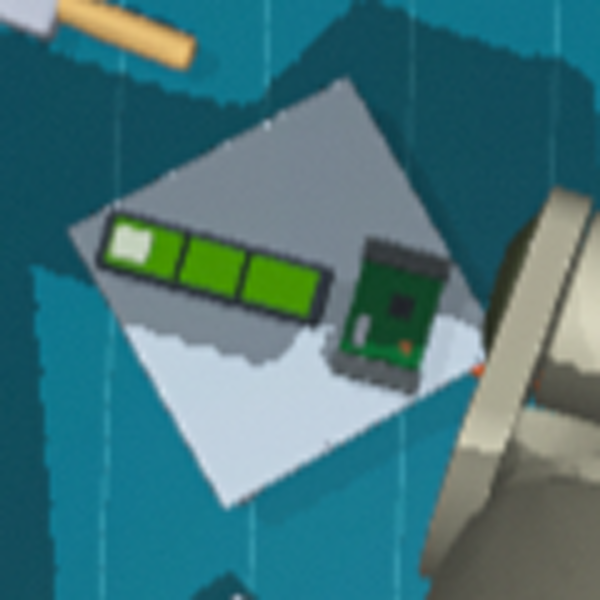

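Still no contact at p = 40 mm. Level can't come before about 68 mm, so I advance 14 mm.

Emit:
{"method": "apply_moves", "body": {"plan": [{"tx": 0.5,"ty": 2,"tz": 0,"rx": 0,"ry": 0,"rz": 0,"jaw": -1},{"tx": 1,"ty": 4,"tz": 0,"rx": 0,"ry": 0,"rz": 0,"jaw": -1},{"tx": 1.5,"ty": 6,"tz": 0,"rx": 0,"ry": 0,"rz": 0,"jaw": -1},{"tx": 2,"ty": 8,"tz": 0,"rx": 0,"ry": 0,"rz": 0,"jaw": -1},{"tx": 2.5,"ty": 10,"tz": 0,"rx": 0,"ry": 0,"rz": 0,"jaw": -1},{"tx": 3,"ty": 12,"tz": 0,"rx": 0,"ry": 0,"rz": 0,"jaw": -1},{"tx": 3.5,"ty": 14,"tz": 0,"rx": 0,"ry": 0,"rz": 0,"jaw": -1},{"tx": 3.5,"ty": 14,"tz": 0,"rx": 0,"ry": 0,"rz": 0,"jaw": -1}]}}

```text
time_s: 9.1
position: [0.5526, -0.0303, 0.0087]
tool_rot: [[0.243, 0.97, -0.001], [0.97, -0.243, 0.001], [0.0, -0.001, -1.0]]
ft_force: [-2.1, -5.7, 4.9]
grip_width: 0.0297
```

```bash
python3 - <<'E'
from h import *
status('7');grab('wrist','w7')
E
```

```text
t 9.15 pos [ 0.5526 -0.0303  0.0087] F [-1.4 -5.6  4.8] grip 0.0294 tcp stage 0.1736 0.0003 p 0.0544
vial c (211.0222930908203, 266.4189758300781) (211.03358459472656, 48.59663391113281) 15.388466835021973
bubble [151.8 249.8] [ 132  231   41   38 1238]
```

View pics/c7.png

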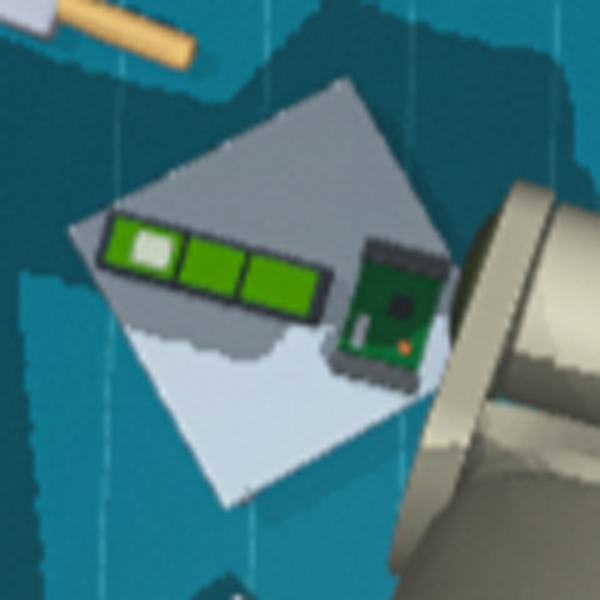

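View pics/w7.png

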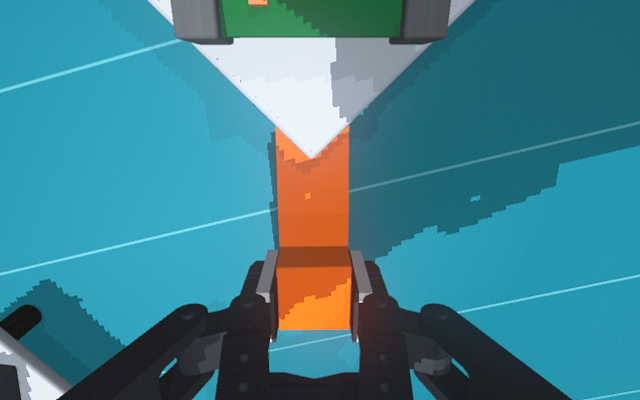

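Contact made. The bubble moved about 11 mm to (152,250), and the corner sits on the wedge's axis at (312,157) in the wrist view. About 20 mm of travel remains, so I go 14 mm.

Emit:
{"method": "apply_moves", "body": {"plan": [{"tx": 0.5,"ty": 2,"tz": 0,"rx": 0,"ry": 0,"rz": 0,"jaw": -1},{"tx": 1,"ty": 4,"tz": 0,"rx": 0,"ry": 0,"rz": 0,"jaw": -1},{"tx": 1.5,"ty": 6,"tz": 0,"rx": 0,"ry": 0,"rz": 0,"jaw": -1},{"tx": 2,"ty": 8,"tz": 0,"rx": 0,"ry": 0,"rz": 0,"jaw": -1},{"tx": 2.5,"ty": 10,"tz": 0,"rx": 0,"ry": 0,"rz": 0,"jaw": -1},{"tx": 3,"ty": 12,"tz": 0,"rx": 0,"ry": 0,"rz": 0,"jaw": -1},{"tx": 3.5,"ty": 14,"tz": 0,"rx": 0,"ry": 0,"rz": 0,"jaw": -1},{"tx": 3.5,"ty": 14,"tz": 0,"rx": 0,"ry": 0,"rz": 0,"jaw": -1}]}}

```text
time_s: 10.0
position: [0.556, -0.0167, 0.0087]
tool_rot: [[0.243, 0.97, -0.001], [0.97, -0.243, -0.0], [-0.0, -0.001, -1.0]]
ft_force: [-1.4, -6.2, 4.4]
grip_width: 0.0298
```

```bash
python3 - <<'E'
from h import *
status('8');grab('wrist','w8')
E
```

```text
t 10.05 pos [ 0.5561 -0.0167  0.0087] F [-0.4 -5.7  4.3] grip 0.0294 tcp stage 0.1596 0.0004 p 0.0684
vial c (210.35626220703125, 266.4923400878906) (210.27859497070312, 48.62327575683594) 15.154067993164062
bubble [191.4 260.8] [ 171  243   41   36 1212]
```

View pics/c8.png

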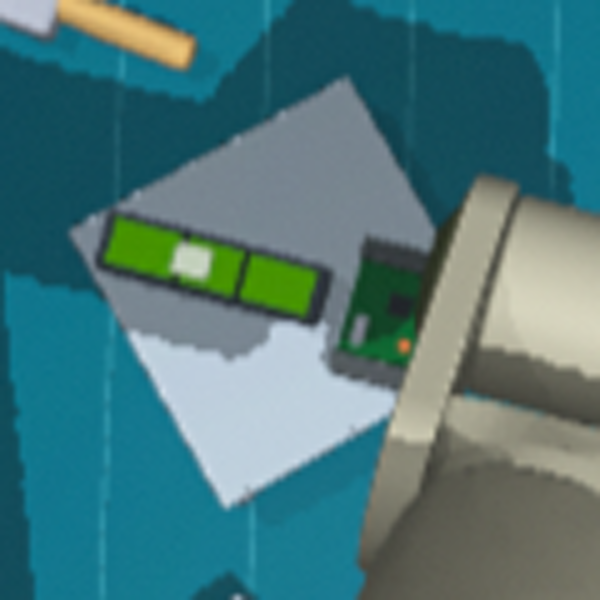

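View pics/w8.png

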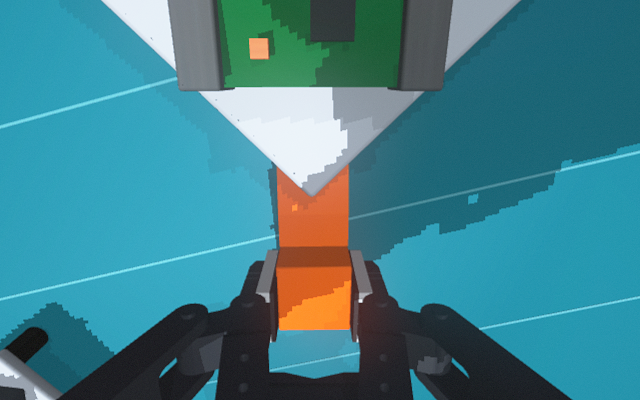

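The bubble is at (191,261), about 10 mm short of centre, at roughly 1.46 mm per mm of travel. I push another 7 mm.

Emit:
{"method": "apply_moves", "body": {"plan": [{"tx": 0.5,"ty": 2,"tz": 0,"rx": 0,"ry": 0,"rz": 0,"jaw": -1},{"tx": 1,"ty": 4,"tz": 0,"rx": 0,"ry": 0,"rz": 0,"jaw": -1},{"tx": 1.4,"ty": 5.6,"tz": 0,"rx": 0,"ry": 0,"rz": 0,"jaw": -1},{"tx": 1.7,"ty": 6.8,"tz": 0,"rx": 0,"ry": 0,"rz": 0,"jaw": -1},{"tx": 1.7,"ty": 6.8,"tz": 0,"rx": 0,"ry": 0,"rz": 0,"jaw": -1},{"tx": 1.7,"ty": 6.8,"tz": 0,"rx": 0,"ry": 0,"rz": 0,"jaw": -1}]}}

```text
time_s: 10.7
position: [0.5577, -0.0107, 0.0087]
tool_rot: [[0.243, 0.97, -0.001], [0.97, -0.243, -0.001], [-0.001, -0.001, -1.0]]
ft_force: [-1.4, -8.4, 3.6]
grip_width: 0.0297
```

```bash
python3 - <<'E'
from h import *
status('9')
E
```

```text
t 10.75 pos [ 0.5577 -0.0106  0.0087] F [-1.8 -7.6  4.7] grip 0.0294 tcp stage 0.1533 0.0005 p 0.0747
vial c (210.27545166015625, 266.22625732421875) (210.1110076904297, 48.276123046875) 14.958636283874512
bubble [208.5 265.4] [ 188  246   42   39 1252]
```

View pics/c9.png

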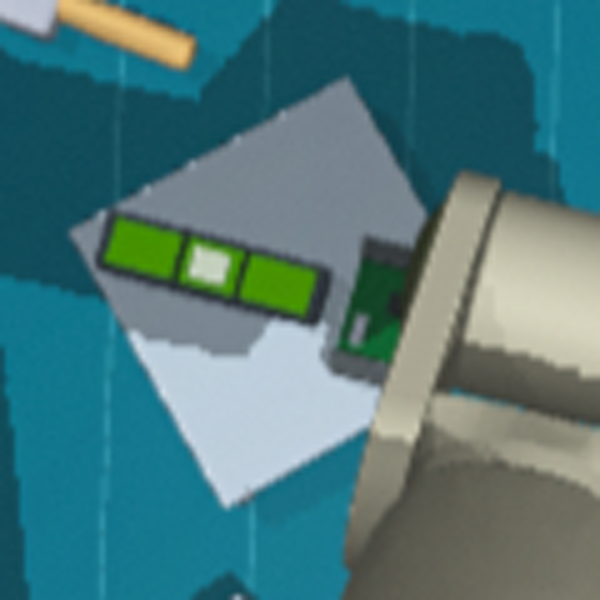

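The bubble is centred between the lines at (208,265), about -1 mm. Now I open the jaws and, once they are clear, rise.

Emit:
{"method": "apply_moves", "body": {"plan": [{"tx": 0,"ty": 0,"tz": 0,"rx": 0,"ry": 0,"rz": 0,"jaw": -0.25},{"tx": 0,"ty": 0,"tz": 0,"rx": 0,"ry": 0,"rz": 0,"jaw": -0.1},{"tx": 0,"ty": 0,"tz": 0,"rx": 0,"ry": 0,"rz": 0,"jaw": 0.1},{"tx": 0,"ty": 0,"tz": 0,"rx": 0,"ry": 0,"rz": 0,"jaw": 0.3},{"tx": 0,"ty": 0,"tz": 0,"rx": 0,"ry": 0,"rz": 0,"jaw": 0.4},{"tx": 0,"ty": 0,"tz": 0,"rx": 0,"ry": 0,"rz": 0,"jaw": 0.4}]}}

```text
time_s: 11.35
position: [0.5577, -0.0105, 0.0087]
tool_rot: [[0.243, 0.97, -0.001], [0.97, -0.243, -0.001], [-0.001, -0.001, -1.0]]
ft_force: [-0.2, -0.4, -0.4]
grip_width: 0.0595
```

```bash
python3 - <<'E'
from h import *
status('10');grab('wrist','w10')
E
```

```text
t 11.4 pos [ 0.5577 -0.0106  0.0087] F [-0.3 -0.2  0.3] grip 0.06 tcp stage 0.1532 0.0005 p 0.0748
vial c (210.24234008789062, 266.4033203125) (210.03176879882812, 48.450809478759766) 15.124006271362305
bubble [208.6 265.5] [ 188  247   42   38 1240]
```

View pics/w10.png

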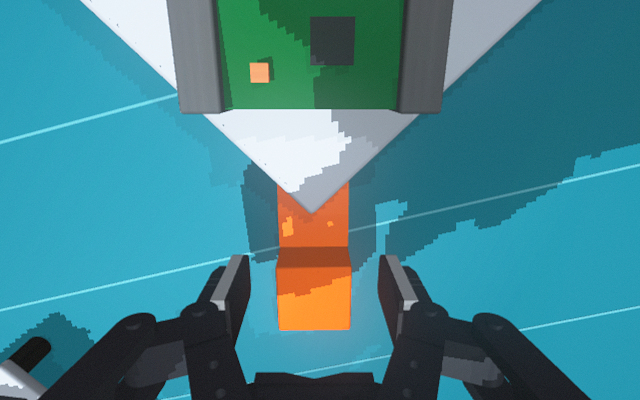

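The jaws are clear of the block on both sides at (245,285) and (385,285), the bubble is unchanged, and the force is about 0. Now I rise straight up, then back away from the platform.

Emit:
{"method": "apply_moves", "body": {"plan": [{"tx": 0,"ty": 0,"tz": 8,"rx": 0,"ry": 0,"rz": 0,"jaw": 0.4},{"tx": 0,"ty": 0,"tz": 20,"rx": 0,"ry": 0,"rz": 0,"jaw": 0.4},{"tx": 0,"ty": 0,"tz": 40,"rx": 0,"ry": 0,"rz": 0,"jaw": 0.4},{"tx": 0,"ty": 0,"tz": 65,"rx": 0,"ry": 0,"rz": 0,"jaw": 0.4},{"tx": 0,"ty": 0,"tz": 95,"rx": 0,"ry": 0,"rz": 0,"jaw": 0.4},{"tx": -5,"ty": -20,"tz": 125,"rx": 0,"ry": 0,"rz": 0,"jaw": 0.4},{"tx": -15,"ty": -60,"tz": 150,"rx": 0,"ry": 0,"rz": 0,"jaw": 0.4},{"tx": -25,"ty": -100,"tz": 170,"rx": 0,"ry": 0,"rz": 0,"jaw": 0.4},{"tx": -35,"ty": -140,"tz": 180,"rx": 0,"ry": 0,"rz": 0,"jaw": 0.4},{"tx": -45,"ty": -180,"tz": 180,"rx": 0,"ry": 0,"rz": 0,"jaw": 0.4},{"tx": -50,"ty": -200,"tz": 180,"rx": 0,"ry": 0,"rz": 0,"jaw": 0.4},{"tx": -50,"ty": -200,"tz": 180,"rx": 0,"ry": 0,"rz": 0,"jaw": 0.4}]}}

```text
time_s: 12.65
position: [0.507, -0.213, 0.1898]
tool_rot: [[0.246, 0.969, -0.0], [0.969, -0.246, -0.002], [-0.002, 0.0, -1.0]]
ft_force: [0.1, 0.4, 0.1]
grip_width: 0.06
```

```bash
python3 - <<'E'
from h import *
status('11');grab('side','s11')
E
```

```text
t 12.7 pos [ 0.5073 -0.2114  0.1896] F [-0.4  0.4 -0.4] grip 0.0599 tcp stage 0.3602 0.0002 p -0.1322
vial c (210.24234008789062, 266.4033203125) (210.03176879882812, 48.450809478759766) 15.124006271362305
bubble [208.5 265.5] [ 188  247   42   38 1238]
```

View pics/t11.png

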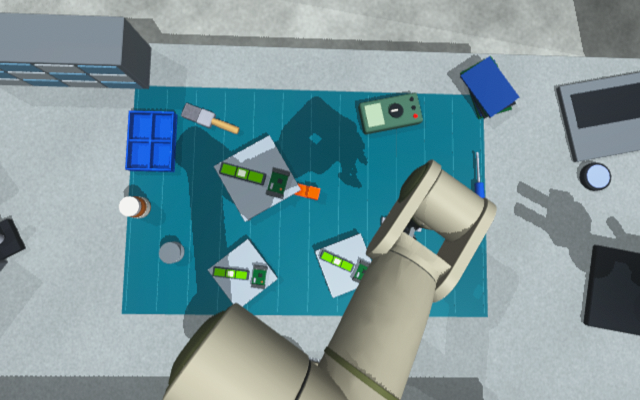

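View pics/s11.png

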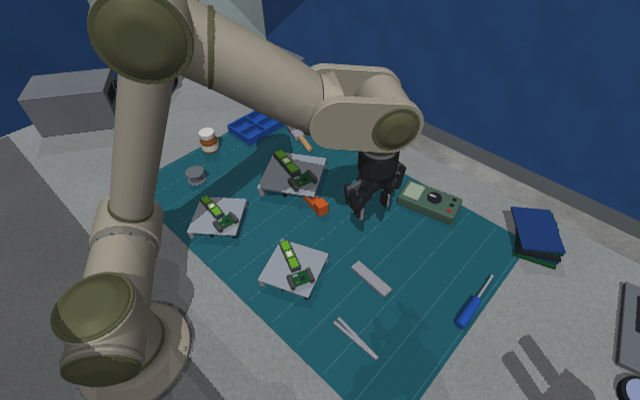

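View pics/c11.png

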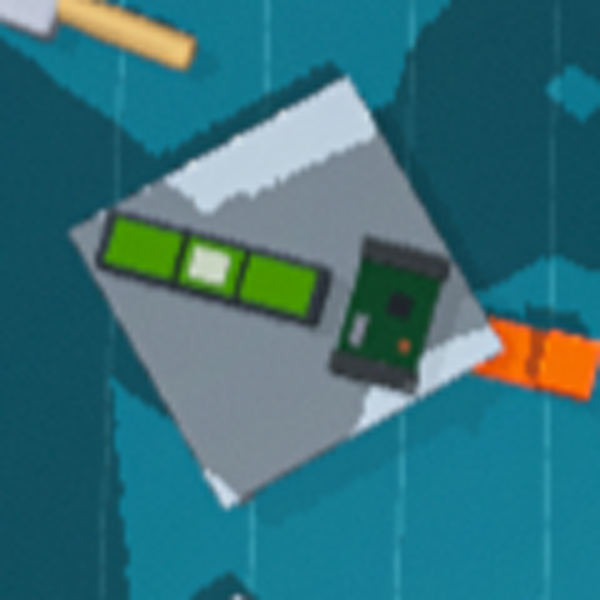

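The bubble rests at (208,265) between the lines at (183,258) and (240,273). The wedge is in place, the other things are where they were, and the hand is clear. I hand it in.

```bash
python3 -c "
from rig import env
print(env.close_job())"
```

```text
the job is handed in; nothing more can be done
None
```

I pushed the orange wedge, thin end first, about 75 mm past the foot of the largest platform's low corner. I then let go, took the hand away and handed the job in at about 12.7 s.

- **Level:** The last top view shows the bubble resting between the two black lines, about 1 mm from centre. It did not move when I let go or backed off.
- **Forces:** The push into the wedge stayed under about 9 N in the readings I took, and they were about 0 N after letting go. The platform was never pushed past level, so it stayed clear of its stop.
- **Surroundings:** The last top and side views show everything else I could see in the places it started in. The arm hid part of the packer, driver and tweezers from above, but the side view shows all three undisturbed.
- **Disagreements:** The wrist camera put the block about 5 mm to one side of where the top and side cameras did. I split the difference and the jaws centred the rest. My first move call was refused before anything moved, because it left out some fields.

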